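# Clip the test probes home on the lab's rail

## Robot

A 6-joint arm with a two-finger parallel gripper is mounted at the origin on the work surface. World frame = base frame: x ahead of the robot, y to its left, z up, the work surface at z = 0. Lengths are in m, angles in rad, forces in N, time in s.
With the tool pointing down it reaches from about 0.275 to 0.825 m from the base axis. Payload 5.2 kg.
Tool frame: the origin (TCP) lies midway between the tips of the shut fingers; the grasp point (between the pads) lies 19 mm behind it (hold_point_z is the distance from the TCP to the grasp point, in m); z points along the fingers, y is the direction in which the jaws open and shut (so a half turn about z gives the same grasp; the last joint's range is limited). The gripper opens to 93 mm and grips with 3 to 60 N. Pads are 15 mm wide; open, the fingers measure 128 mm over their backs; the gripper's body (75 mm by 188 mm) begins 65 mm behind the grasp point.
Start: joints at [1.123, 0.259, 1.535, -0, 1.348, -0.203], TCP at [0.133, 0.534, 0.219] pointing down, gripper open.
Joint ranges: [-3.14, 3.14], [-0.91, 2.08], [0.19, 2.58], [-1.22, 4.36], [0.22, 2.71], [-3.12, 3.12]. Speed limits (rad/s): [2.57, 2.57, 3.14, 3.14, 3.14, 3.14].

## Interface

Orientations are given as a 3x3 rotation matrix whose columns are the frame's x, y, z axes.
In Python, from station import * gives the robot as it stands. Calls block until the motion is done:
- reach(position, orientation): joint-space move of the TCP to a pose.
- move_straight(position, max_speed=0.15, attitude=None, stop_force=None): straight line of the TCP; attitude=None keeps the orientation; max_speed is the mean speed in m/s. With stop_force (N) it stops when the force on the tool has changed by that much, and returns True; else False.
- set_joints(angles): joint-space move.
- release() and grasp(): open the fingers fully, or close them until they stop; the grip force is fixed at half the most.
- sleep(seconds).
- ik(position, orientation): joint angles nearest the present ones, or None.
- capture(name): name is "side" or "top"; returns (picture, depth): 384x512x3 uint8, red, green, blue; 384x512 float32, m along the optical axis (not along the pixel's ray), 0 where there is no reading.
- get_calibration(name): a dict with "vertical_fov" (degrees; the focal length in pixels is half the picture's height over the tangent of half this angle, whatever the lens; pixels are square), "cx", "cy" (the principal point, pixels), "eye" and "attitude" of the camera in the world. Camera axes: x right, y up, looking along -z (the intrinsics and any distortion apply to the point x, -y, -z); pixel columns grow to the right and rows downward; lengths in m; the calibration is good to about 2 mm. A picture is of the moment at which its call begins. get_calibration takes no time and is no camera call.
A pose or a line that the arm cannot do raises PlanningError and nothing moves.
- close_job(): hands the job in, once; it reports no verdict.
Trained networks look in the newest picture that a camera, given by its name, has taken for a name from the list of things; names that differ only in an ending like _2 or _b are one class to them, and where a whole thing is asked for, a point or a joint stands for the part that bears it (a point fixed in the world has none). Each returns a list of dicts, best first, with "confidence" (0 to 1); they miss things now and then, are a little off and sometimes report something else, mostly with a low value. They report only what shows in the picture. A call takes as long as a camera call. They do not tell look-alikes from the thing itself.
- recognise(camera, thing): "extent" ([centre column, centre row, width, height] in pixels, round what is visible of it).
- mark_of(camera, thing): "at" ([column, row] in pixels: a listed point, or the origin of a listed thing).
Readings, each from a call of its own:
- read_time(): time.
- read_joints(): joint angles.
- read_qvel(): joint speeds.
- read_tau(): joint torques, N m.
- read_tool_pos(): TCP position.
- read_orientation(): TCP orientation.
- read_ft_force(): force on the tool from outside, world axes, zero at the start.
- read_torque(): the same for the moment, N m.
- read_opening(): finger opening in m.
Only numpy, scipy, OpenCV 4.12 (cv2) and the standard library are available. Lean on these libraries where they do the work, as an engineer would, in place of code of your own. Each camera call takes 0.05 s, during which the arm holds its last target.

## Task

Put the three test probes away: press each one sideways into the pair of spring clips of its own colour on the rail until both ends have snapped fully home, with its brass point towards the rail's black end block. Leave the compass, the clear acrylic stand and the iron clamp where they are.

Things in the scene. Friction and masses are not known exactly. Their poses are not given: they have to be found in the camera images.
- red_probe: loose red probe, 60-130 g, 150 mm long, lying on the bench. Origin on its axis, mid-grip: 11 mm above the bench. x runs along it towards the brass point. Square red grip 22 x 22 mm, x -28 to 28 mm. Round steel necks, diameter 14 mm, x 28 to 58 and -58 to -28, go in the clips; brass cone to x = 84; black tail flange, diameter 20, x -66 to -58 mm.
- red_tip (a point): end of the brass point of the red probe, 84 mm from its origin along its x axis
- red_clips: two red spring clips fixed on the rail, mouths open to -x (horizontal, robot's side). Origin midway between them, 65 mm above the bench, where the probe's origin lies when home (play 8 mm along y). y: along the rail to its black end block (brass point goes to +y); z up. Press the probe level along +x. Clips 14 mm wide, at y = +43 and -43 mm; 72 mm free between them for a finger.
- red_mouth (a point): point 40 mm in front (-x) of the red clips' origin. In their frame: sprung lips at x = -6.5 mm (10 mm gap), flared mouth to x = -17 mm (27 mm high), clip tops 81 mm above the bench. A neck touches the lips with its axis at x = -13 and snaps from -6.5 to 0, against a post at x 7.5 to 20.5. Both necks together take about 4 to 12 N. Between the clips: only a flat plate, top 21 mm above bench.
- blue_probe: loose blue probe, 60-130 g, 150 mm long, lying on the bench. Origin on its axis, mid-grip: 11 mm above the bench. x runs along it towards the brass point. Square blue grip 22 x 22 mm, x -28 to 28 mm. Round steel necks, diameter 14 mm, x 28 to 58 and -58 to -28, go in the clips; brass cone to x = 84; black tail flange, diameter 20, x -66 to -58 mm.
- blue_tip (a point): end of the brass point of the blue probe, 84 mm from its origin along its x axis
- blue_clips: two blue spring clips fixed on the rail, mouths open to -x (horizontal, robot's side). Origin midway between them, 65 mm above the bench, where the probe's origin lies when home (play 8 mm along y). y: along the rail to its black end block (brass point goes to +y); z up. Press the probe level along +x. Clips 14 mm wide, at y = +43 and -43 mm; 72 mm free between them for a finger.
- blue_mouth (a point): point 40 mm in front (-x) of the blue clips' origin. In their frame: sprung lips at x = -6.5 mm (10 mm gap), flared mouth to x = -17 mm (27 mm high), clip tops 81 mm above the bench. A neck touches the lips with its axis at x = -13 and snaps from -6.5 to 0, against a post at x 7.5 to 20.5. Both necks together take about 4 to 12 N. Between the clips: only a flat plate, top 21 mm above bench.
- yellow_probe: loose yellow probe, 60-130 g, 150 mm long, lying on the bench. Origin on its axis, mid-grip: 11 mm above the bench. x runs along it towards the brass point. Square yellow grip 22 x 22 mm, x -28 to 28 mm. Round steel necks, diameter 14 mm, x 28 to 58 and -58 to -28, go in the clips; brass cone to x = 84; black tail flange, diameter 20, x -66 to -58 mm.
- yellow_tip (a point): end of the brass point of the yellow probe, 84 mm from its origin along its x axis
- yellow_clips: two yellow spring clips fixed on the rail, mouths open to -x (horizontal, robot's side). Origin midway between them, 65 mm above the bench, where the probe's origin lies when home (play 8 mm along y). y: along the rail to its black end block (brass point goes to +y); z up. Press the probe level along +x. Clips 14 mm wide, at y = +43 and -43 mm; 72 mm free between them for a finger.
- yellow_mouth (a point): point 40 mm in front (-x) of the yellow clips' origin. In their frame: sprung lips at x = -6.5 mm (10 mm gap), flared mouth to x = -17 mm (27 mm high), clip tops 81 mm above the bench. A neck touches the lips with its axis at x = -13 and snaps from -6.5 to 0, against a post at x 7.5 to 20.5. Both necks together take about 4 to 12 N. Between the clips: only a flat plate, top 21 mm above bench.
- rail: fixed grey rail bar 500 mm long (y), 18 mm high, from x = -23 to 47 mm; origin on the bench below the middle of the row of clip pairs, which stand 165 mm apart; black end block at +y, white at -y, each 16 mm thick and 36 mm high. Same axes as the clips.
- compass: loose round yellow compass, 82 mm in diameter, 20 mm high, origin at the centre of its underside; leave alone
- needle_stand: loose light stand of clear acrylic, base 50 x 56 mm, upright plate 40 mm wide to 150 mm high; origin at the centre of its underside; easily knocked over; leave alone
- bench_clamp: loose grey cast-iron clamp, 60 x 50 mm, 59 mm high, with a screw reaching 86 mm from its origin (centre of its underside) along -x; leave alone
Mind the look-alikes: they are no part of the job. What is shaped like the yellow_probe but purple is not meant.

How it is judged:
At the end, for the whole second after the job is handed in: Each probe lies in the clip pair of its own colour: its origin within 4 mm of the clips' origin along x and z and within 12 mm along y, its axis within 0.06 rad of the rail's direction, brass point towards the black end block, at rest (below 20 mm/s) and released (x of red_probe in the frame of red_clips between -0.004 and 0.004 m and z of red_probe in the frame of red_clips between -0.004 and 0.004 m and y of red_probe in the frame of red_clips between -0.012 and 0.012 m and angle between the x axis of red_probe and the y axis of red_clips, either way round below 0.06 rad and y of red_tip in the frame of red_clips above 0.06 m and linear speed of each of red_probe, blue_probe, yellow_probe below 0.02 m/s and x of blue_probe in the frame of blue_clips between -0.004 and 0.004 m and z of blue_probe in the frame of blue_clips between -0.004 and 0.004 m and y of blue_probe in the frame of blue_clips between -0.012 and 0.012 m and angle between the x axis of blue_probe and the y axis of blue_clips, either way round below 0.06 rad and y of blue_tip in the frame of blue_clips above 0.06 m and x of yellow_probe in the frame of yellow_clips between -0.004 and 0.004 m and z of yellow_probe in the frame of yellow_clips between -0.004 and 0.004 m and y of yellow_probe in the frame of yellow_clips between -0.012 and 0.012 m and angle between the x axis of yellow_probe and the y axis of yellow_clips, either way round below 0.06 rad and y of yellow_tip in the frame of yellow_clips above 0.06 m); the robot touches nothing.
It fails at once if the compass is pushed more than 20 mm (distance of compass from where it was at the start of the episode above 0.02 m).
It fails at once if the acrylic stand is pushed more than 20 mm (distance of needle_stand from where it was at the start of the episode above 0.02 m).
It fails at once if the clamp is pushed more than 20 mm (distance of bench_clamp from where it was at the start of the episode above 0.02 m).
It fails at once if the acrylic stand is tipped by more than 0.25 rad (angle between needle_stand's own z axis and vertical above 0.25 rad).
It also fails if it takes over 72 s, if anything falls off the work surface, if the arm or the gripper's body presses on something with over 40 N, if the wrist force passes 120 N, or if a joint passes its speed limit or range.

## Working session

There is one attempt and no reset: what is moved stays moved. The work goes in short steps, each a Python script; the robot and the scene stay as the last script left them, time stands still between calls to the robot, and variables do not carry over. Pictures are saved under pics/ and viewed, and the job is handed in when it is done.

```bash
ls; mkdir -p pics; python3 - <<'E'
from station import *
import cv2,numpy as np
for n in("top","side"):
    p,d=capture(n); cv2.imwrite(f"pics/{n}0.png",p[:,:,::-1]); np.save(f"pics/{n}0.npy",d)
    print(n,get_calibration(n))
    for t in["red_probe","blue_probe","yellow_probe","red_tip","blue_tip","yellow_tip","red_clips","blue_clips","yellow_clips","rail","compass","needle_stand","bench_clamp"]:
        print(t,[(np.round(m["at"],1).tolist(),round(m["confidence"],2)) for m in mark_of(n,t)])
print(read_time())
E
```

```text
pics
top {'vertical_fov': 47.093022747765225, 'cx': 257.9568872563777, 'cy': 188.2513787101773, 'eye': array([ 0.46004767, -0.06315906,  1.24294669]), 'attitude': array([[-4.38440721e-04,  9.97285348e-01, -7.36324762e-02],
       [-9.99910953e-01, -1.41929909e-03, -1.32692062e-02],
       [-1.33376915e-02,  7.36201017e-02,  9.97197165e-01]])}
red_probe [([239.1, 230.1], 0.54)]
blue_probe [([135.4, 224.3], 0.91)]
yellow_probe [([379.6, 233.4], 0.91), ([363.9, 128.0], 0.71), ([230.1, 166.0], 0.58), ([336.3, 211.3], 0.57)]
red_tip [([222.1, 251.7], 0.87), ([241.4, 228.8], 0.72), ([289.7, 180.5], 0.2)]
blue_tip [([144.1, 200.1], 0.91)]
yellow_tip [([343.3, 242.4], 0.89), ([380.6, 155.1], 0.78)]
red_clips [([164.7, 158.2], 0.67)]
blue_clips [([289.1, 170.2], 0.83)]
yellow_clips [([228.0, 163.4], 0.75)]
rail [([233.4, 158.6], 0.59)]
compass [([183.1, 259.5], 0.6), ([238.4, 227.6], 0.32)]
needle_stand [([295.9, 248.5], 0.84)]
bench_clamp [([394.6, 177.0], 0.79)]
side {'vertical_fov': 56.17227282189056, 'cx': 252.75869194930607, 'cy': 197.46687447547544, 'eye': array([ 0.15056203, -0.8290122
[... 175 characters left out ...]

red_probe [([212.5, 220.4], 0.57)]
blue_probe [([182.1, 181.2], 0.63)]
yellow_probe [([267.4, 276.9], 0.92), ([275.9, 317.7], 0.83), ([366.3, 260.6], 0.82), ([237.4, 291.4], 0.66)]
red_tip [([183.8, 219.3], 0.69)]
blue_tip [([200.8, 175.7], 0.7)]
yellow_tip [([291.5, 346.6], 0.71), ([355.2, 278.3], 0.65), ([210.4, 218.5], 0.56)]
red_clips [([239.4, 165.0], 0.79)]
blue_clips [([284.5, 216.3], 0.95), ([260.1, 199.0], 0.62)]
yellow_clips [([269.3, 219.3], 0.6), ([260.7, 187.6], 0.59), ([227.9, 167.1], 0.59)]
rail [([261.5, 201.2], 0.91)]
compass [([170.2, 206.9], 0.63)]
needle_stand [([213.5, 261.8], 0.82), ([166.6, 205.0], 0.16)]
bench_clamp [([345.3, 307.4], 0.83), ([283.7, 213.4], 0.7)]
1.4
```

```bash
python3 - <<'E'
import cv2
a=cv2.imread("pics/top0.png");cv2.imwrite("pics/top0c.png",cv2.resize(a[90:300,90:440],(800,480),interpolation=cv2.INTER_CUBIC))
a=cv2.imread("pics/side0.png");cv2.imwrite("pics/side0c.png",cv2.resize(a[120:370,120:440],(768,600),interpolation=cv2.INTER_CUBIC))
E
```

```text
(no output)
```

View pics/top0.png

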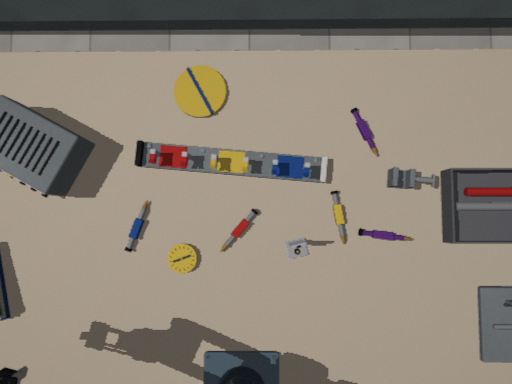

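View pics/top0c.png

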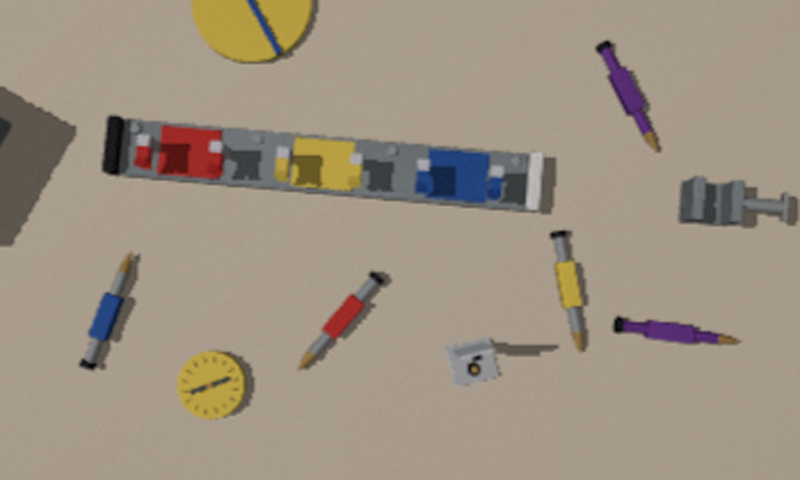

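View pics/side0c.png

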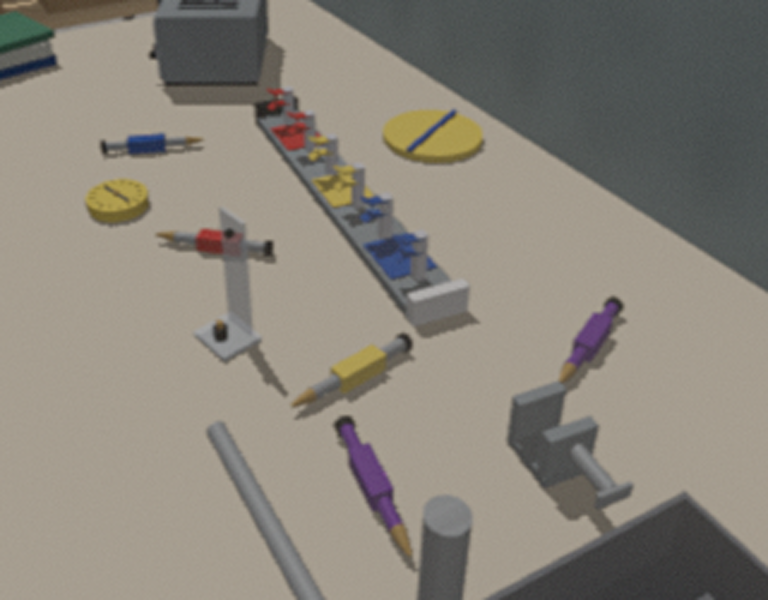

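```bash
cat > h.py <<'E'
import cv2,numpy as np
from station import get_calibration
def cam(n):
    c=get_calibration(n); return 192/np.tan(np.radians(c["vertical_fov"]/2)),c["cx"],c["cy"],np.array(c["eye"]),np.array(c["attitude"])
def proj(n,P):
    f,cx,cy,e,R=cam(n); q=(np.atleast_2d(P)-e)@R
    return np.c_[cx+f*q[:,0]/-q[:,2],cy-f*q[:,1]/-q[:,2]]
def back(n,uv,z):
    f,cx,cy,e,R=cam(n); uv=np.atleast_2d(uv)
    d=np.c_[(uv[:,0]-cx)/f,-(uv[:,1]-cy)/f,-np.ones(len(uv))]@R.T
    return e+d*((z-e[2])/d[:,2])[:,None]
E
python3 - <<'E'
from h import *
a=cv2.imread("pics/top0.png");hsv=cv2.cvtColor(a,cv2.COLOR_BGR2HSV).astype(int);H,S,V=hsv[...,0],hsv[...,1],hsv[...,2]
col=dict(red=(lambda h:(h<8)|(h>172)),blue=(lambda h:(h>100)&(h<125)),yellow=(lambda h:(h>18)&(h<32)))
init=dict(red=((239,230),(222,251.7)),blue=((136,226),(145,203)),yellow=((339,215),(343,242)))
from scipy.optimize import minimize
out={}
for c in init:
    o,t=init[c]; m=col[c](H)&(S>140)&(V>60)
    yy,xx=np.mgrid[:384,:512]; m&=(np.hypot(xx-o[0],yy-o[1])<22)
    n,l,s,ce=cv2.connectedComponentsWithStats(m.astype(np.uint8))
    i=1+np.argmax(s[1:,4]); pts=np.argwhere(l==i)[:,::-1].astype(float)
    W=back("top",pts,.02)[:,:2]; C=W.mean(0)
    T=back("top",t,.011)[0,:2]
    # dark tail
    d=(V<70)&(S<120)&(np.hypot(xx-o[0],yy-o[1])<32)&(np.hypot(xx-o[0],yy-o[1])>14)
    d&=((xx-o[0])*(t[0]-o[0])+(yy-o[1])*(t[1]-o[1])<0)
    F=back("top",np.argwhere(d)[:,::-1].astype(float),.015)[:,:2].mean(0) if d.any() else None
    u,s_,vt=np.linalg.svd(W-C); ax=vt[0]*np.sign(vt[0]@(T-C))
    print(c,"C",C.round(4),"n",len(pts),"tip",T.round(4),np.linalg.norm(T-C).round(4),"tail",F,np.linalg.norm(F-C).round(4) if F is not None else 0,d.sum())
    print("  yaw pca",np.degrees(np.arctan2(ax[1],ax[0])).round(1),"tip-C",np.degrees(np.arctan2(*(T-C)[::-1])).round(1),"tip-tail",np.degrees(np.arctan2(*(T-F)[::-1])).round(1))
# end blocks
for nm,m,z in(("black",(V<55)&(xx<150)&(xx>132)&(yy>138)&(yy<170),.036),("white",(V>150)&(S<60)&(xx>312)&(xx<332)&(yy>150)&(yy<190),.036)):
    W=back("top",np.argwhere(m)[:,::-1].astype(float),z)[:,:2];u,s_,vt=np.linalg.svd(W-W.mean(0));print(nm,m.sum(),W.mean(0),vt[0])
for nm,uv in(("compass",(183,259)),("stand",(297,249)),("clamp",(400,178))): print(nm,back("top",uv,.01)[0].round(3))
for c,uv in(("red",(164.7,158.2)),("blue",(289.1,170.2)),("yellow",(228,163.4))): print(c,back("top",uv,.065)[0].round(4))
E
```

```text
red C [0.4398 0.003 ] n 149 tip [0.3744 0.0532] 0.0823 tail [ 0.48604493 -0.03753047] 0.0616 19
  yaw pca 139.7 tip-C 142.5 tip-tail 140.9
blue C [0.4395 0.2927] n 146 tip [0.51   0.2703] 0.0739 tail [0.38456134 0.31139249] 0.0581 23
  yaw pca -20.3 tip-C -17.6 tip-tail -18.1
yellow C [ 0.479 -0.269] n 157 tip [ 0.4013 -0.2824] 0.0788 tail [ 0.5394759  -0.25966287] 0.0612 18
  yaw pca -170.0 tip-C -170.1 tip-tail -170.6
black 187 [0.64740595 0.28088451] [-0.99704509  0.07681856]
white 379 [ 0.59991756 -0.2246124 ] [-0.99901631  0.04434431]
compass [0.354 0.162 0.01 ]
stand [ 0.382 -0.155  0.01 ]
clamp [ 0.579 -0.444  0.01 ]
red [0.6288 0.2045 0.065 ]
blue [ 0.5955 -0.1312  0.065 ]
yellow [0.6143 0.0332 0.065 ]
```

```bash
cat > ov.py <<'E'
from h import *
import sys
def overlay(n,src,dst,roi,sc,rail,probes):
    a=cv2.imread(src);x0,y0,x1,y1=roi
    b=cv2.resize(a[y0:y1,x0:x1],None,fx=sc,fy=sc,interpolation=cv2.INTER_CUBIC)
    def pl(P,c):
        q=((proj(n,P)-[x0,y0]+.5)*sc-.5).round().astype(int); cv2.polylines(b,[q],True,c,1)
    ox,oy,th=rail; R=np.array([[np.cos(th),-np.sin(th)],[np.sin(th),np.cos(th)]])
    def r(pts,z): 
        w=np.array(pts)@R.T+[ox,oy]; return np.c_[w,np.full(len(w),z)]
    bx=lambda a,b,c,d:[(a,c),(b,c),(b,d),(a,d)]
    pl(r(bx(-.023,.047,-.25,.25),.018),(0,255,0))
    for s in(-.165,0,.165):
        for k in(-.043,.043): pl(r(bx(-.017,.0205,s+k-.007,s+k+.007),.081),(255,255,0))
    for x,y,t in probes:
        Q=np.array([[np.cos(t),-np.sin(t)],[np.sin(t),np.cos(t)]])
        def p(l,z):
            w=np.array(l)@Q.T+[x,y]; return np.c_[w,np.full(len(w),z)]
        pl(p(bx(-.028,.028,-.011,.011),.022),(0,255,0))
        pl(p([(-.066,-.01),(-.058,-.01),(-.058,-.007),(.058,-.007),(.084,0),(.058,.007),(-.058,.007),(-.058,.01),(-.066,.01)],.011),(255,0,255))
    cv2.imwrite(dst,b)
E
python3 - <<'E'
from ov import *
r=(.612,.033,np.radians(-5.5)); P=[(.4398,.003,np.radians(140.5)),(.4395,.2927,np.radians(-18.5)),(.479,-.269,np.radians(-170.3))]
overlay("top","pics/top0.png","pics/ov1.png",(110,130,370,270),3,r,P)
overlay("side","pics/side0.png","pics/ov2.png",(150,140,350,330),3,r,P)
E
```

```text
(no output)
```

View pics/ov1.png

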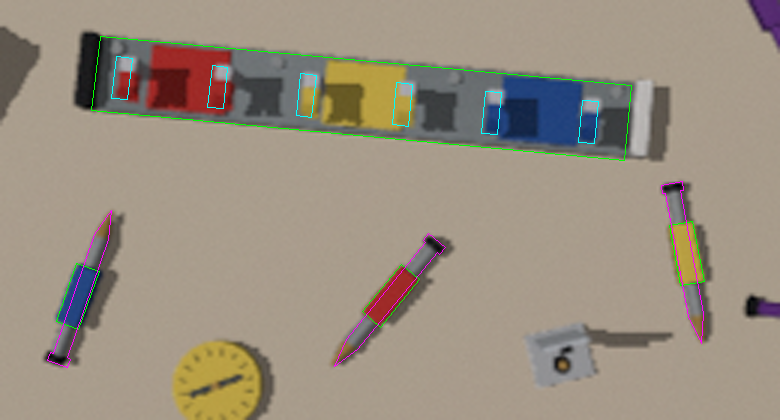

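View pics/ov2.png

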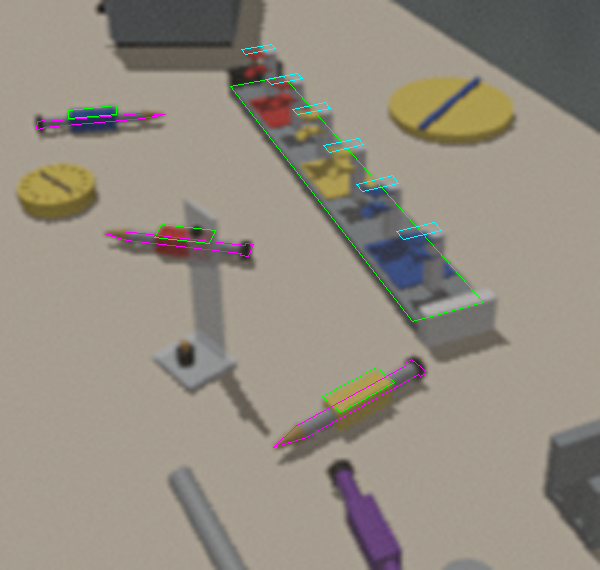

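```bash
cat > act.py <<'E'
from station import *
import numpy as np
RAIL=(.612,.032,np.radians(-5.5))
PR=dict(red=(.4398,.003,140.5),blue=(.4395,.2927,-18.5),yellow=(.479,-.269,-170.3))
SLOT=dict(red=.165,yellow=0,blue=-.165)
def ori(t): return np.array([[np.cos(t),np.sin(t),0],[np.sin(t),-np.cos(t),0],[0,0,-1.]])
def rw(x,y,z):
    ox,oy,th=RAIL;c,s=np.cos(th),np.sin(th);return np.array([ox+c*x-s*y,oy+s*x+c*y,z])
def log(m): print(m,"t=%.2f"%read_time(),"tcp",np.round(read_tool_pos(),4),"F",np.round(read_ft_force(),1),"open %.4f"%read_opening(),flush=True)
E
python3 - <<'E'
from act import *
print(read_time())
for c,(x,y,t) in PR.items():
    for k in(0,1):
        g=np.radians(t)+k*np.pi; p=RAIL[2]+np.pi/2+k*np.pi
        f=lambda P,a:(lambda q:None if q is None else np.round(q,2).tolist())(ik(P,ori(a)))
        print(c,k,f([x,y,.2],g),f([x,y,.003],g),"|",f(rw(-.06,SLOT[c],.2),p),f(rw(0.003,SLOT[c],.057),p))
print(read_time())
E
```

```text
1.4
red 0 [-0.25, 0.07, 1.81, -0.0, 1.26, -1.13] [-0.25, 0.35, 2.05, -0.0, 0.74, -1.13] | [0.16, 0.37, 1.43, -0.0, 1.35, 0.25] [0.13, 0.59, 1.44, -0.0, 1.11, 0.23]
red 1 [-0.25, 0.07, 1.81, -0.0, 1.26, 2.01] [-0.25, 0.35, 2.05, -0.0, 0.74, 2.01] | [0.16, 0.37, 1.43, -0.0, 1.35, -2.89] [0.13, 0.59, 1.44, -0.0, 1.11, -2.91]
blue 0 [0.38, 0.23, 1.62, -0.0, 1.29, 2.27] [0.38, 0.47, 1.84, -0.0, 0.84, 2.27] | [-0.43, 0.27, 1.56, -0.0, 1.31, -0.34] [-0.4, 0.51, 1.57, -0.0, 1.05, -0.3]
blue 1 [0.38, 0.23, 1.62, -0.0, 1.29, -0.87] [0.38, 0.47, 1.84, -0.0, 0.84, -0.87] | [-0.43, 0.27, 1.56, -0.0, 1.31, 2.8] [-0.4, 0.51, 1.57, -0.0, 1.05, 2.84]
yellow 0 [-0.71, 0.27, 1.57, -0.0, 1.31, -2.45] [-0.71, 0.49, 1.78, -0.0, 0.86, -2.45] | [-0.13, 0.28, 1.56, -0.0, 1.31, -0.04] [-0.13, 0.52, 1.57, -0.0, 1.06, -0.03]
yellow 1 [-0.71, 0.27, 1.57, -0.0, 1.31, 0.69] [-0.71, 0.49, 1.78, -0.0, 0.86, 0.69] | [-0.13, 0.28, 1.56, -0.0, 1.31, 3.1] [-0.13, 0.52, 1.57, -0.0, 1.06, 3.11]
1.4
```

```bash
cat >> act.py <<'E'
def pick(c):
    x,y,t=PR[c];g=ori(np.radians(t))
    reach([x,y,.2],g); move_straight([x,y,.05],.25); move_straight([x,y,.003],.1,stop_force=15)
    log("down"); grasp(); log("grip"); move_straight([x,y,.2],.25); log("up")
def place(c):
    p=ori(RAIL[2]+np.pi/2);s=SLOT[c]
    reach(rw(-.06,s,.2),p); move_straight(rw(-.06,s,.057),.2); log("low")
    move_straight(rw(-.02,s,.057),.12); log("mouth")
    print("stop",move_straight(rw(.006,s,.057),.04,stop_force=30)); log("press")
E
python3 - <<'E'
from act import *
import cv2
pick("red")
p,d=capture("side"); cv2.imwrite("pics/s1.png",cv2.resize(p[100:340,120:440,::-1],None,fx=2.4,fy=2.4))
E
```

```text
down t=4.96 tcp [0.4405 0.0028 0.0037] F [ 0.  -0.2 -0.2] open 0.0931
grip t=6.06 tcp [0.4398 0.003  0.003 ] F [1.  0.5 0.1] open 0.0220
up t=7.00 tcp [0.4389 0.0032 0.1988] F [-0.4 -1.2 -0.9] open 0.0216
```

View pics/s1.png

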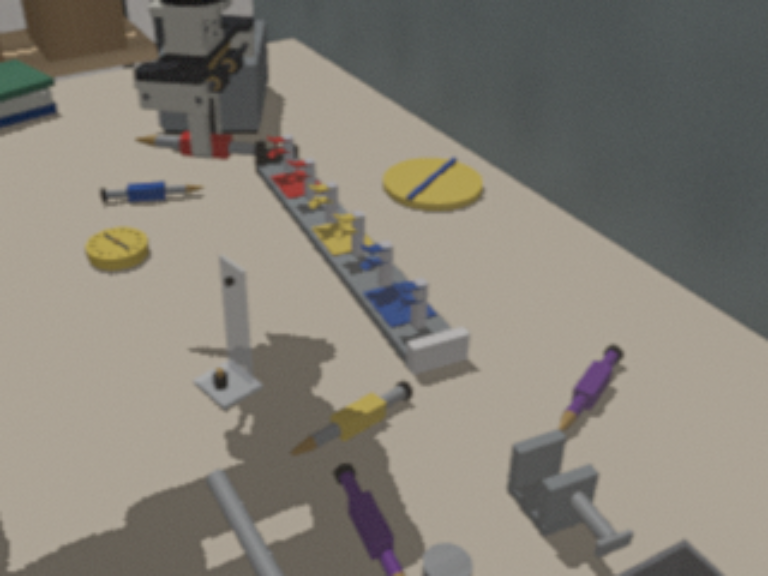

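The red probe is held level by its grip at about (205,145) in the crop, brass point to the left, and the stand is untouched. Next I press it in.

```bash
python3 - <<'E'
from act import *
import cv2
place("red")
p,d=capture("top"); cv2.imwrite("pics/t2.png",cv2.resize(p[100:240,110:350,::-1],None,fx=3.2,fy=3.2,interpolation=cv2.INTER_CUBIC))
p,d=capture("side"); cv2.imwrite("pics/s2.png",cv2.resize(p[120:270,180:380,::-1],None,fx=4,fy=4,interpolation=cv2.INTER_CUBIC))
E
```

```text
low t=9.17 tcp [0.5691 0.2018 0.0582] F [ 0.2  0.4 -0.7] open 0.0218
mouth t=9.65 tcp [0.608  0.1982 0.0576] F [-0.5  0.6 -0.2] open 0.0217
stop False
press t=10.45 tcp [0.6294 0.196  0.0561] F [-13.    0.1   5. ] open 0.0218
```

View pics/s2.png

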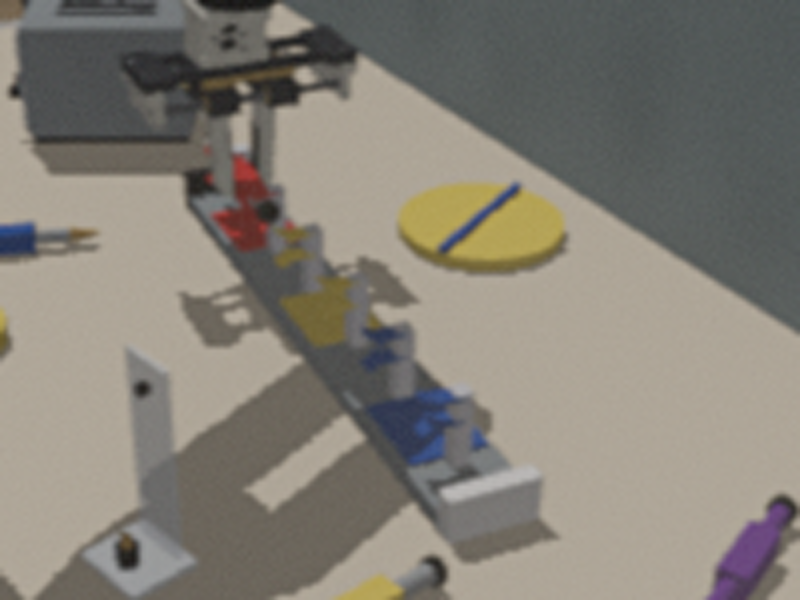

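View pics/t2.png

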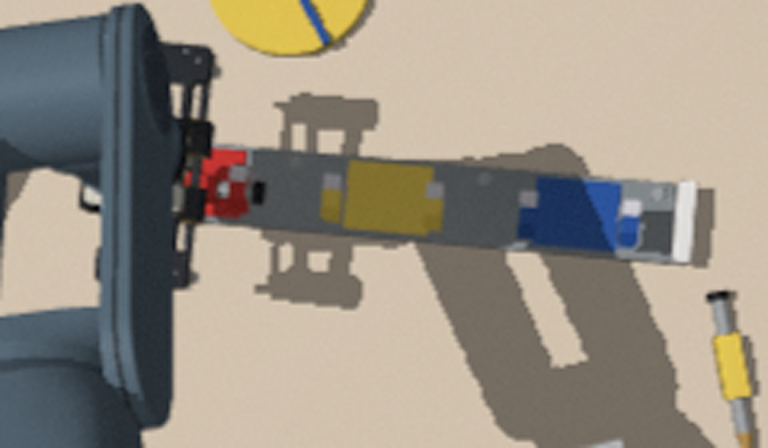

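```bash
python3 - <<'E'
from act import *
import cv2
log("now")
for dx in(.010,.014):
    print(move_straight(rw(dx,.165,.057),.03,stop_force=30)); log(dx)
E
```

```text
now t=10.55 tcp [0.6294 0.196  0.0561] F [-12.6  -0.3   6.4] open 0.0217
False
0.01 t=10.83 tcp [0.6294 0.196  0.0558] F [-23.    1.   12.5] open 0.0220
False
0.014 t=11.12 tcp [0.6294 0.1959 0.0555] F [-33.8   0.9  19.3] open 0.0217
```

```bash
cat >> act.py <<'E'
def letgo(c,pts):
    import cv2
    p=read_tool_pos(); move_straight(np.array(p),.05); log("relax")
    release(); log("rel"); q=read_tool_pos(); move_straight([q[0],q[1],.2],.25); log("clear")
E
python3 - <<'E'
from act import *
import cv2
letgo("red",0)
x,y,t=PR["blue"]; reach([x,y,.2],ori(np.radians(t)))
p,d=capture("top"); cv2.imwrite("pics/t3.png",cv2.resize(p[100:240,110:350,::-1],None,fx=3.2,fy=3.2,interpolation=cv2.INTER_CUBIC))
cv2.imwrite("pics/t3raw.png",p[:,:,::-1])
p,d=capture("side"); cv2.imwrite("pics/s3.png",cv2.resize(p[120:220,170:303,::-1],None,fx=6,fy=6,interpolation=cv2.INTER_CUBIC))
cv2.imwrite("pics/s3raw.png",p[:,:,::-1])
print(read_time())
E
```

```text
relax t=11.52 tcp [0.6294 0.1961 0.0557] F [-4.5  1.6  3.7] open 0.0218
rel t=12.72 tcp [0.6295 0.1959 0.0556] F [-0.5 -0.6 -0.2] open 0.0929
clear t=13.45 tcp [0.6287 0.1958 0.1987] F [-1.  -0.5 -1.1] open 0.0933
15.325
```

View pics/s3.png

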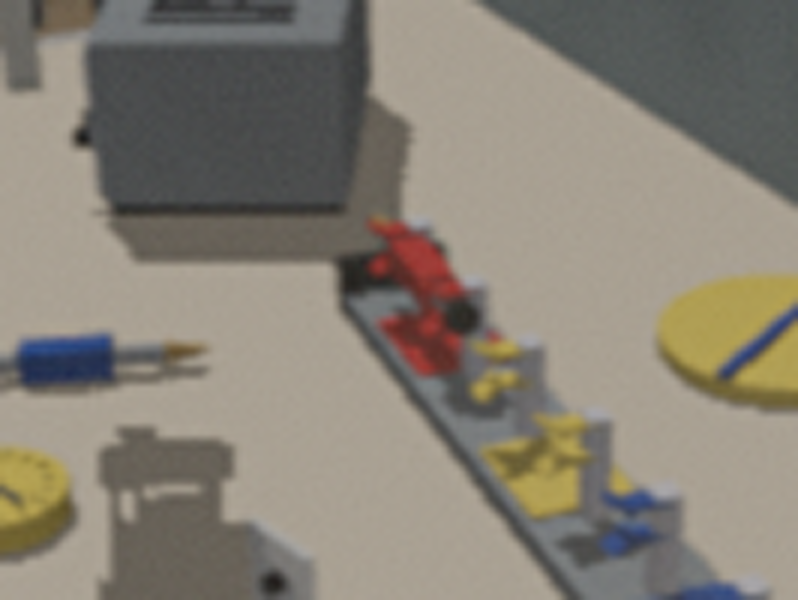

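View pics/t3.png

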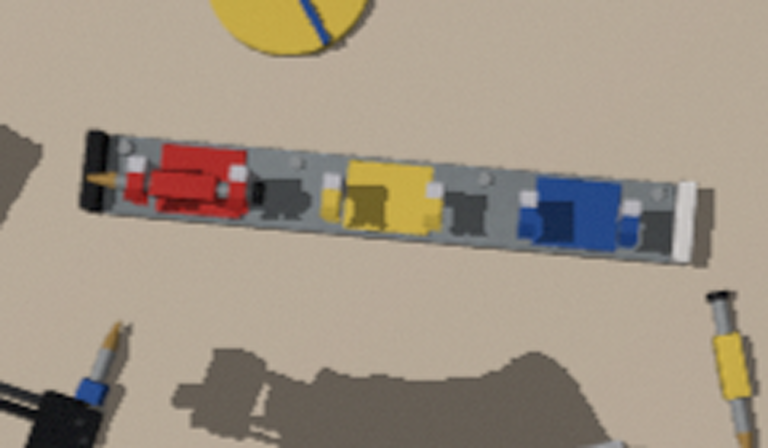

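Red sits home: its grip is centred between the red posts at (135,165) and (237,173) in the top crop, and its point is over the black block. Next is blue.

```bash
sed -i 's/rw(.006,s,.057),.04,stop_force=30/rw(.014,s,.057),.04,stop_force=33/' act.py
python3 - <<'E'
from act import *
import cv2
pick("blue")
if .019<read_opening()<.025:
    place("blue")
p,d=capture("side"); cv2.imwrite("pics/s4.png",cv2.resize(p[150:270,200:360,::-1],None,fx=5,fy=5,interpolation=cv2.INTER_CUBIC))
E
```

```text
down t=16.94 tcp [0.44   0.293  0.0037] F [-0.2 -0.6 -0.4] open 0.0928
grip t=18.04 tcp [0.4395 0.2927 0.003 ] F [ 0.5  0.1 -0.1] open 0.0216
up t=18.98 tcp [0.4386 0.2923 0.1986] F [-0.2  0.4 -1.3] open 0.0216
low t=22.07 tcp [ 0.5373 -0.1267  0.0579] F [ 0.2 -0.1 -0.6] open 0.0217
mouth t=22.56 tcp [ 0.5763 -0.1303  0.0576] F [-0.2  0.7 -0.7] open 0.0218
stop True
press t=23.31 tcp [ 0.599  -0.1325  0.0553] F [0.3 0.2 1.3] open 0.0219
```

View pics/s4.png

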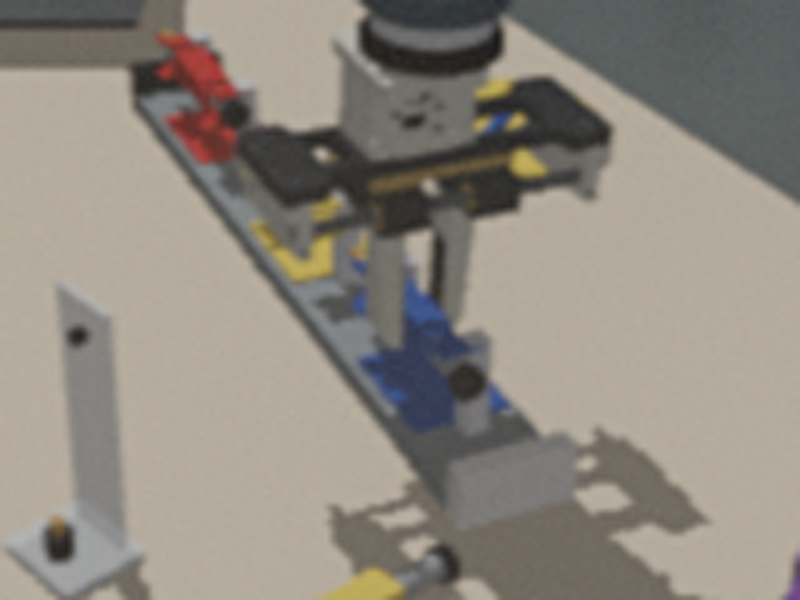

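```bash
python3 - <<'E'
from act import *
import cv2
letgo("blue",0)
x,y,t=PR["yellow"]; reach([x,y,.2],ori(np.radians(t)))
p,d=capture("top"); cv2.imwrite("pics/t5.png",cv2.resize(p[100:280,110:360,::-1],None,fx=3.2,fy=3.2,interpolation=cv2.INTER_CUBIC))
print(read_time())
E
```

```text
relax t=23.61 tcp [ 0.5991 -0.1325  0.0552] F [-1.1  0.   1. ] open 0.0214
rel t=24.82 tcp [ 0.599  -0.1325  0.0552] F [-0.1  0.8 -0.7] open 0.0929
clear t=25.55 tcp [ 0.5983 -0.1322  0.1988] F [ 0.1 -0.1 -0.2] open 0.0932
27.4667
```

View pics/t5.png

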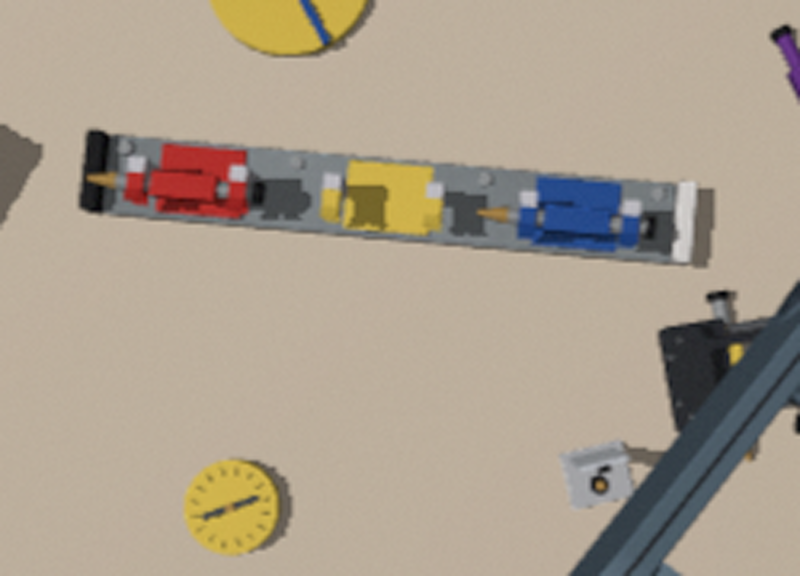

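Blue is home as well (grip at (582,220), point to the left). The compass and stand have not moved. Next is yellow.

```bash
python3 - <<'E'
from act import *
import cv2
pick("yellow")
if .019<read_opening()<.025:
    place("yellow")
p,d=capture("side"); cv2.imwrite("pics/s6.png",cv2.resize(p[150:290,170:357,::-1],None,fx=4.2,fy=4.2,interpolation=cv2.INTER_CUBIC))
E
```

```text
down t=29.08 tcp [ 0.4795 -0.2694  0.0037] F [-0.7 -0.1 -0. ] open 0.0930
grip t=30.18 tcp [ 0.479 -0.269  0.003] F [-0.  -1.2  0.4] open 0.0219
up t=31.12 tcp [ 0.4783 -0.2684  0.1986] F [-0.1 -1.1 -1.5] open 0.0221
low t=34.07 tcp [0.5532 0.0375 0.0579] F [-0.3 -0.9 -1.1] open 0.0219
mouth t=34.55 tcp [0.5921 0.0339 0.0575] F [-0.6 -0.6 -0.3] open 0.0217
stop True
press t=35.29 tcp [0.6139 0.0319 0.0551] F [ 0.  -1.4  1.2] open 0.0218
```

View pics/s6.png

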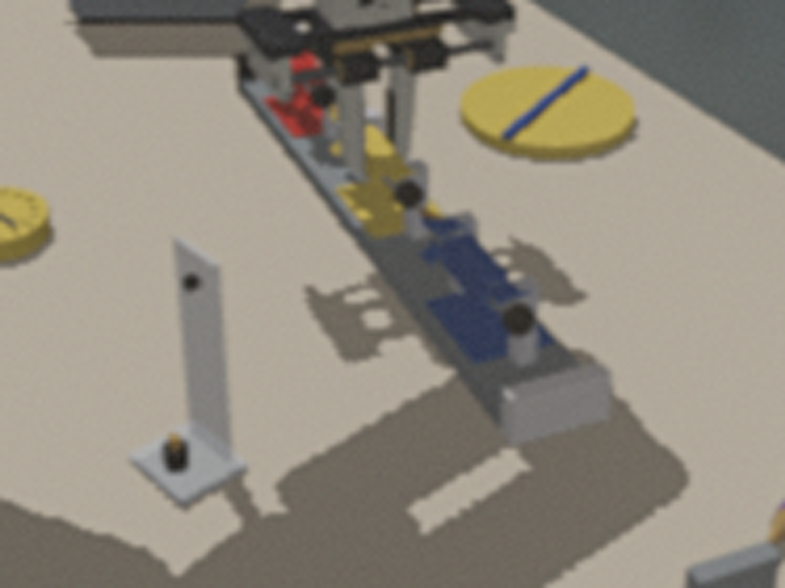

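```bash
python3 - <<'E'
from act import *
from ov import overlay
import cv2
letgo("yellow",0)
x,y,t=PR["blue"]; reach([.35,.35,.25],ori(np.radians(t)))
for n in("top","side"):
    p,d=capture(n); cv2.imwrite(f"pics/{n}9.png",p[:,:,::-1])
for n in("red","blue","yellow"):
    print(n,[(np.round(m["at"],1),round(m["confidence"],2)) for m in mark_of("top",n+"_probe")],[(np.round(m["at"],1),round(m["confidence"],2)) for m in mark_of("top",n+"_tip")])
print(read_time())
a=cv2.imread("pics/top9.png");cv2.imwrite("pics/t9c.png",cv2.resize(a[125:205,130:335],None,fx=3.9,fy=3.9,interpolation=cv2.INTER_CUBIC))
a=cv2.imread("pics/side9.png");cv2.imwrite("pics/s9c.png",cv2.resize(a[140:290,160:360],None,fx=4,fy=4,interpolation=cv2.INTER_CUBIC))
# probe positions from colour, grip top z=.076
from h import *
H,S,V=[z.astype(int) for z in cv2.split(cv2.cvtColor(cv2.imread("pics/top9.png"),cv2.COLOR_BGR2HSV))]
for c,s in SLOT.items(): print(c,"expected grip-top px",proj("top",[rw(.002,s,.076)]).round(1),"tip",proj("top",[rw(.002,s+.084,.065)]).round(1))
E
```

```text
relax t=35.59 tcp [0.6142 0.0318 0.0551] F [-1.4  0.1  1.8] open 0.0220
rel t=36.80 tcp [0.6139 0.0319 0.055 ] F [ 0.2 -0.  -0.7] open 0.0931
clear t=37.53 tcp [0.6132 0.032  0.1989] F [-0.4  0.5 -1.6] open 0.0927
red [(array([165.3, 158.2]), 0.86)] [(array([139.2, 156.4]), 0.87), (array([168.4, 157.9]), 0.25)]
blue [(array([290.5, 167.7]), 0.67), (array([195.4, 159. ]), 0.56)] [(array([258.3, 165.2]), 0.69)]
yellow [(array([379.3, 235.2]), 0.87), (array([365. , 130.9]), 0.69), (array([227.1, 163.7]), 0.63)] [(array([377.8, 157.2]), 0.86), (array([195.3, 163.4]), 0.84)]
40.0583
red expected grip-top px [[166.9 157.2]] tip [[137.1 154.9]]
yellow expected grip-top px [[228.2 163. ]] tip [[197.6 160.6]]
blue expected grip-top px [[289.8 168.7]] tip [[258.4 166.3]]
```

View pics/t9c.png

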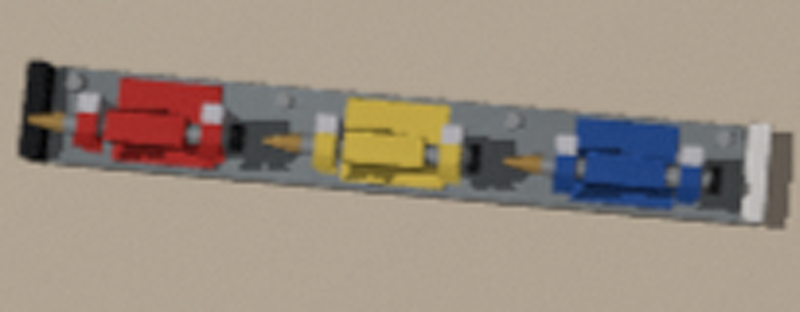

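View pics/s9c.png

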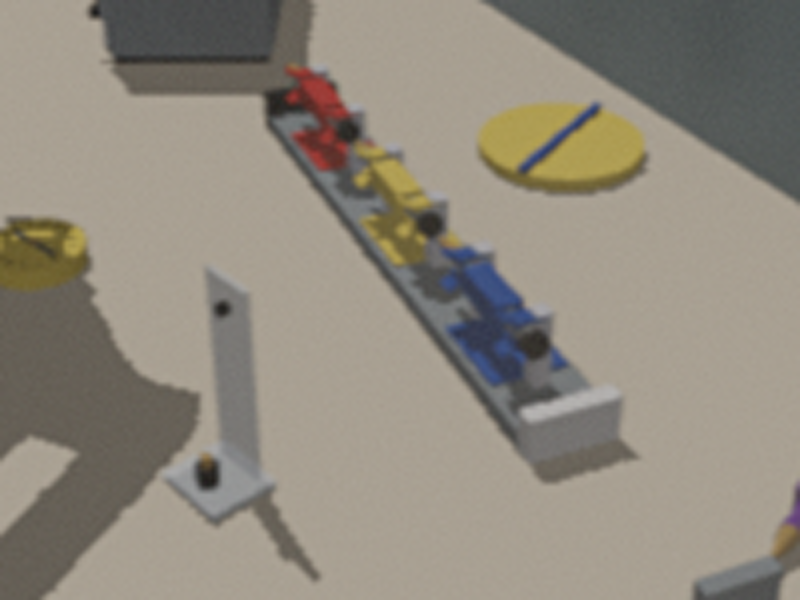

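View pics/top9.png

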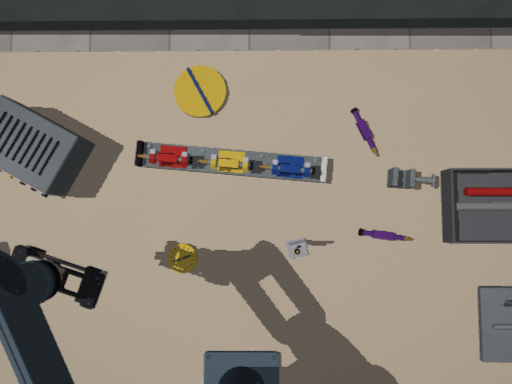

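```bash
python3 - <<'E'
from station import *
close_job(); print(read_time())
E
```

```text
the job is handed in; nothing more can be done
the job is handed in; nothing more can be done
```

I pressed the red, blue and yellow probes into the clips of their own colour, brass points towards the black end block, and handed the job in at about 40 s of the 72 s allowed. No verdict came back.

**Seating:** I pressed each probe with about 33 N, well above the 4–12 N snap force. All three came to a hard stop 1.6–2.6 mm past my estimate of home, well clear of the lips at -6.5 mm. I take that as the posts, with the offset being error in my rail estimate. I then released them.

**Final pictures:** The probes lie parallel to the rail and centred between their clips. The compass, stand and clamp appear at the same pixels as at the start, and the arm was parked clear of everything.

**Disagreements:**
- During pressing the tool sank to about 55 mm instead of 57 mm, so a probe could be up to 2 mm low. The pictures do not show it, and I did not measure probe height after release.
- Before I started, the rail overlay in the side camera was off by about 2–3 pixels, while it fitted well in the top camera.
- The trained network also reported the two purple look-alikes as yellow probes. I ignored those.

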